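# Turn the yellow parts dial to the red-tagged compartment

## Task

On the yellow-covered parts dispenser, turn the dial cover by its black grip bar until its opening sits squarely over the compartment with the red tag, then let go. Leave the grey-covered dispenser's dial as it is.

Things in the scene. Friction and masses are not known exactly. Their poses are not given: they have to be found in the camera images.
- yellow_dial: Yellow disc, 160 mm across, turning about a vertical axis (light friction, stays put, over 90 degrees either way) on a fixed white base 210 mm across, 40 high. Disc top 44.5 mm above table, 52 mm hub 52.5. Turned by the upright black grip bar in its middle: 64 long, 14 wide, top 89. Origin: on the axis, in the bar, 72 mm above table. x: level, along the bar to the opening's middle; z up.
- yellow_opening (a point): Middle of the wedge-shaped opening in the yellow disc, 53 mm from its axis, level with its top face; its axes are the dial's. The opening is 40 degrees wide, from 26 mm off the axis out to the rim, and shows one of the base's six 60-degree compartments. A white line on top of the grip bar lies at the end towards it.
- red_tag: Round red tag, 18 mm across, 4 thick, fixed on the white rim of the yellow dial's base, 93 mm from the axis, in line with the middle of the compartment it marks: a neighbour of the one where the opening starts (blue tag on the other neighbour). Origin: centre of its underside, 40 mm above table.
- grey_opening (a point): Middle of the opening in the grey cover of the other dispenser, 53 mm from that dial's axis, 44.5 mm above table; its x axis points level, outward from the axis. Same build and size as the yellow one, with a red tag too. To be left alone.

How it is judged:
At the end, for the whole second after the job is handed in: The yellow dial is at rest with the middle line of its opening within 19 mm, sideways, of the red tag's centre at the rim (about 12 degrees), on the tag's side of the axis (x of red_tag in the frame of yellow_dial above 0.05 m and y of red_tag in the frame of yellow_dial between -0.019 and 0.019 m and angular speed of yellow_dial below 0.05 rad/s); the robot touches nothing.
It fails at once if the grey-covered dispenser's dial is turned (its opening moves more than 15 mm) (distance of grey_opening from where it was at the start of the episode above 0.015 m).
It also fails if it takes over 32 s, if anything falls off the work surface, if the arm or the gripper's body presses on something with over 40 N, if the wrist force passes 120 N, or if a joint passes its speed limit or range.

## Robot

A 6-joint arm with a two-finger parallel gripper is mounted at the origin on the work surface. World frame = base frame: x ahead of the robot, y to its left, z up, the work surface at z = 0. Lengths are in m, angles in rad, forces in N, time in s.
With the tool pointing down it reaches from about 0.4 to 0.825 m from the base axis. Payload 7 kg.
Tool frame: the origin (TCP) lies between the finger pads; the fingertips stand arm.nose_length ahead of it and the grasp point (between the pads) is the TCP (arm.nose_length is the distance from the TCP to the fingertips, in m); x points along the fingers, z is the direction in which the jaws open and shut, and the axes are right-handed (so a half turn about x gives the same grasp; the last joint's range is limited). The gripper opens to 88 mm and grips with 3 to 60 N. Pads are 19 mm wide; open, the fingers measure 130 mm over their backs; the gripper's body (78 mm by 193 mm) begins 47 mm behind the grasp point.
Start: joints at [-0.902, 0.359, 0.012, 0, -1.224, -0.288], TCP at [0.251, -0.627, 0.246] pointing down, gripper open.
Joint ranges: [-3.07, 3.07], [-1.43, 2.12], [-1.02, 1.25], [-3.03, 1.67], [-3.05, -0], [-3.03, 3.03]. Speed limits (rad/s): [2.39, 2.39, 3.01, 3.14, 3.14, 3.14].

## Interface

Orientations are given as [roll, pitch, yaw] about the fixed x, y, z axes, in that order (R = Rz(yaw) Ry(pitch) Rx(roll)).
In Python, from station import arm, viewer, spotter gives the robot as it stands.
- The arm moves only by the shell command python3 -m handwheel 'ROWS' [FORCE]. ROWS is a JSON object of lists of equal length, an entry for each row: "gripper": the gripper command: -1 is shut, 1 is fully open, values between are in proportion; "travel": the shift along the world's x, y, z each as a share of 500 mm, from -1 to 1, a list of three; "spin": the turn about the world's z as a share of 45 degrees, from -1 to 1. A call has 1 to 20 rows; each row is the pose to reach, as a shift and turn from the pose commanded when the call began; what a row does not reach only later rows make up. A row lasts 1/10 s, in which the tool goes at most 50 mm and 8.59 degrees, less where a joint would pass 70% of its speed; a pose out of reach is approached as far as the arm can. A call with a number of a shift or a turn outside -1 to 1 is refused whole. A call with a gripper value outside its range is refused whole. The fingers move at their own pace and stop on an object; FORCE is the grip in N (left out, the last holds). Time passes only in rows, so rows that repeat a pose let the fingers close. It gives the time, the measured TCP pose, the force and the opening at its end, in the units of the state.
- arm.get_state(): the state, without advancing time (a new reading comes with each control period).
- viewer.grab_frame(name): name is "side" or "top" or "wrist"; returns a dict with "pixels" (384x512x3 uint8, blue, green, red), "fx", "fy", "cx", "cy" (pixels), "eye" and "attitude" of the camera in the world. Camera axes: x right, y down, z forward; pixel columns grow to the right and rows downward; lengths in m; the calibration is good to about 2 mm. The wrist camera is an equidistant fisheye: a pixel r from the principal point sees the ray r / f radians off the axis. A picture is of the moment at which its call begins. There is no depth.
- arm.job_done(): hands the job in, once; it reports no verdict.
Trained networks look in the newest picture that a camera, given by its name, has taken for a name from the list of things; names that differ only in an ending like _2 or _b are one class to them, and where a whole thing is asked for, a point or a joint stands for the part that bears it (a point fixed in the world has none). Each returns a list of dicts, best first, with "conf" (0 to 1); they miss things now and then, are a little off and sometimes report something else, mostly with a low value. They report only what shows in the picture. A call takes as long as a camera call.
- spotter.spot_in(camera, label): "rect" ([left, top, right, bottom] in pixels, round what is visible of it).
- spotter.tip_of(camera, label): "at" ([column, row] in pixels: a listed point, or the origin of a listed thing).
The state is a dict: "t": time; "q": joint angles; "qd": joint speeds; "joint_efforts": joint torques, N m; "eef_pos": TCP position; "ee_rot": TCP orientation; "force": force on the tool from outside, world axes, zero at the start; "moment": the same for the moment, N m; "width": finger opening in m.
Only numpy, scipy, OpenCV 4.12 (cv2) and the standard library are available. Lean on these libraries where they do the work, as an engineer would, in place of code of your own. Each camera call takes 0.05 s, during which the arm holds its last target.

## Working session

There is one attempt and no reset: what is moved stays moved. The work goes in short steps, Python scripts to look and compute and a shell command to move; the robot and the scene stay as the last step left them, time stands still between calls to the robot, and variables do not carry over. Pictures are saved under pics/ and viewed, and the job is handed in when it is done.

```bash
mkdir -p pics; ls; cat > h.py <<'E'
import numpy as np, cv2
from station import arm, viewer, spotter
from scipy.spatial.transform import Rotation as R
def Rm(a):
    a=np.array(a,float)
    if a.shape==(3,3): return a
    if a.shape==(4,): return None
    return R.from_euler('xyz',a).as_matrix()
def plane(f,uv,z):
    d=np.array([(uv[0]-f['cx'])/f['fx'],(uv[1]-f['cy'])/f['fy'],1.])
    d=Rm(f['attitude'])@d; e=np.array(f['eye'])
    return e+d*(z-e[2])/d[2]
E
python3 - <<'E'
from h import *
print(arm.get_state(), arm.nose_length)
for c in ['top','side']:
    f=viewer.grab_frame(c); cv2.imwrite(f'pics/{c}0.png',f['pixels'])
    print(c,{k:v for k,v in f.items() if k!='pixels'})
    for l,z in [('yellow_dial',.072),('yellow_opening',.0445),('red_tag',.04),('grey_opening',.0445)]:
        for d in spotter.tip_of(c,l): print(l,d,plane(f,d['at'],z).round(4))
E
```

```text
pics
{'t': 0.0, 'q': array([-9.01887041e-01,  3.59383583e-01,  1.10684835e-02, -3.75290835e-04,
       -1.22410454e+00, -2.88087230e-01]), 'qd': array([ 0.00045042, -0.00043556, -0.00031586,  0.00014687, -0.00101303,
        0.00060775]), 'joint_efforts': array([ 3.79301548e-05, -5.82715273e+01,  2.93050021e+01,  6.99712828e+00,
        6.71576199e-03, -1.45477657e-04]), 'eef_pos': array([ 0.25069227, -0.62622441,  0.24462446]), 'ee_rot': array([0.07411194, 1.5691351 , 2.02560252]), 'force': array([0.61073562, 0.25269111, 0.20078244]), 'moment': array([0.01903825, 0.03810553, 0.00733544]), 'width': 0.0876806632696132} 0.019
top {'fx': 439.03628003784326, 'fy': 439.03628003784326, 'cx': 251.68235601582398, 'cy': 197.31317260344161, 'eye': array([ 0.52063501, -0.01079607,  0.94333551]), 'attitude': array([-3.09569608, -0.03467859, -1.59957097])}
yellow_dial {'at': [325.3, 219.5], 'conf': 0.97} [ 0.5115 -0.1878  0.072 ]
yellow_opening {'at': [326.3, 197.0], 'conf': 0.75} [ 0.5575 -0.1971  0.0445]
red_tag {'at': [366.8, 206.7], 'conf': 0.58} [ 0.5352 -0.282   0.04  ]
grey_opening {'at': [145.3, 175.2], 'conf': 0.6} [0.612  0.1724 0.0445]
side {'fx': 451.1068541965202, 'fy': 451.1068541965202, 'cx': 255.65056438540196, 'cy': 196.27016311536192, 'eye': array([ 0.38037579, -0.66404675,  0.45042757]), 'attitude': array([-2.04846545e+00,  5.13918367e-04, -2.80036319e-01])}
yellow_dial {'at': [247.4, 279.6], 'conf': 0.85} [ 0.5042 -0.1926  0.072 ]
yellow_opening {'at': [288.7, 294.3], 'conf': 0.75} [ 0.5594 -0.2055  0.0445]
red_tag {'at': [289.1, 336.6], 'conf': 0.45} [ 0.5347 -0.2761  0.04  ]
grey_opening {'at': [251.7, 174.6], 'conf': 0.85} [0.6168 0.1897 0.0445]
```

View pics/top0.png

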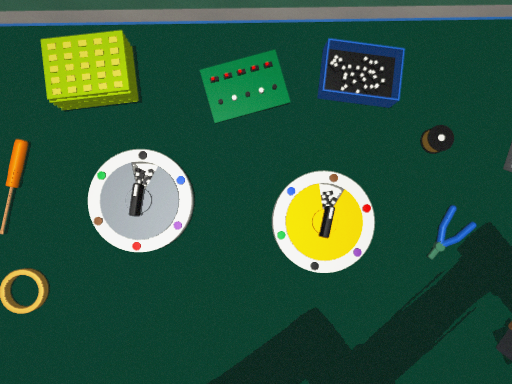

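View pics/side0.png

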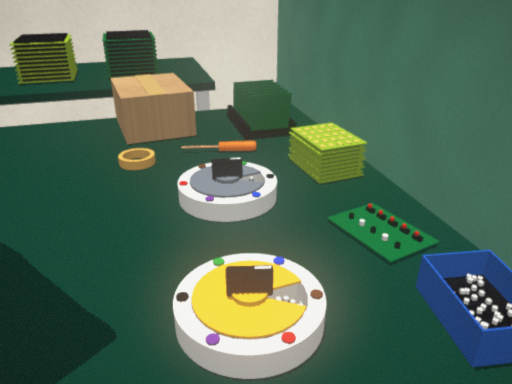

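The top view shows the yellow dial at about (324,221). Its opening points at the brown tag (333,178), with the red tag clockwise of it at (366,208) and the blue tag on the other side at (291,191). The grey dial, at (140,200), is well clear.

```bash
cat >> h.py <<'E'
def tags(f,c0):
    im=f['pixels']; hsv=cv2.cvtColor(im,cv2.COLOR_BGR2HSV)
    return hsv
E
python3 - <<'E'
from h import *
f=viewer.grab_frame('top')
P={}
for n,uv in dict(brown=(333.5,178),red=(366.5,208.5),purple=(357,252),black=(314.5,266),green=(281,235),blue=(291,191)).items():
    P[n]=plane(f,uv,.044)[:2]
A=np.array(list(P.values())); c=A.mean(0); print('axis',c)
for n,p in P.items():
    d=p-c; print(n,np.hypot(*d).round(4),np.degrees(np.arctan2(d[1],d[0])).round(1))
# side
s=viewer.grab_frame('side')
A=np.array([plane(s,u,.044)[:2] for u in [(316.5,294.5),(288.5,338),(212.5,339.5),(182,297),(219,261.5),(279,261)]])
print('side axis',A.mean(0),np.hypot(*(A-A.mean(0)).T),np.degrees(np.arctan2(*(A-A.mean(0)).T[::-1])))
im=f['pixels'][150:290,255:395]
cv2.imwrite('pics/crop.png',cv2.resize(im,None,fx=4,fy=4,interpolation=cv2.INTER_CUBIC))
im=s['pixels'][240:370,160:340]
cv2.imwrite('pics/crops.png',cv2.resize(im,None,fx=4,fy=4,interpolation=cv2.INTER_CUBIC))
E
```

```text
axis [ 0.50688863 -0.19061102]
brown 0.0925 -14.4
red 0.0927 -74.6
purple 0.0922 -134.2
black 0.0929 165.8
green 0.0929 105.4
blue 0.0927 45.5
side axis [ 0.50711543 -0.19269022] [0.09223006 0.09253894 0.09254723 0.0926325  0.09304988 0.09224454] [ -14.62465211  -74.56156986 -134.54062485  165.71286313  104.92506765
   45.39892311]
```

View pics/crop.png

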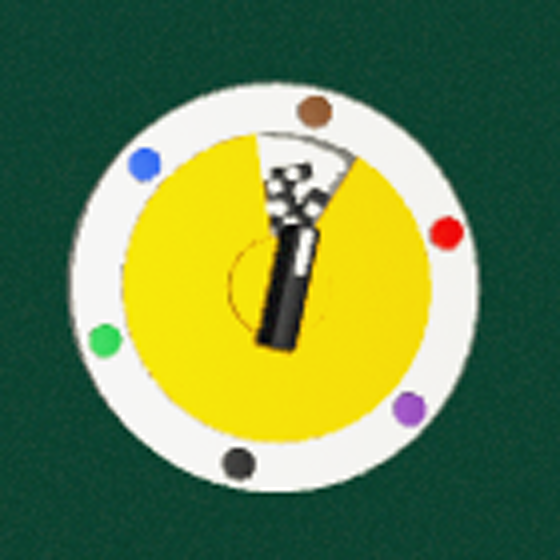

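View pics/crops.png

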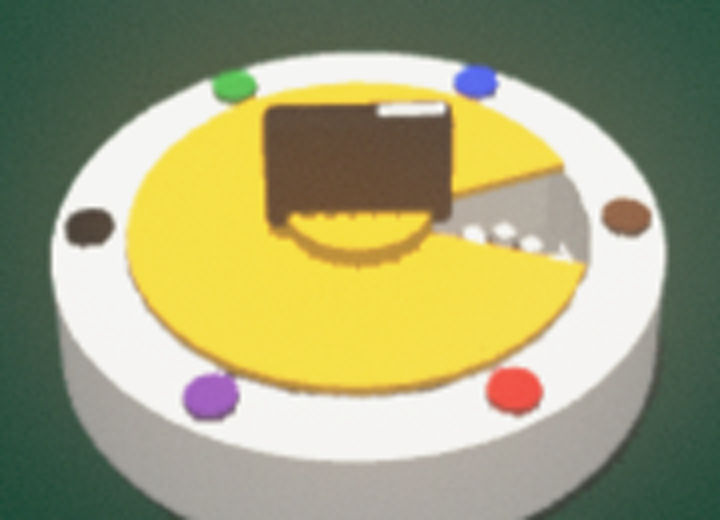

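```bash
python3 - <<'E'
from h import *
f=viewer.grab_frame('top')
c=np.array([.507,-.1917])
a=[]
for u in [(319.5,183.75),(343.75,189.25)]:
    d=plane(f,u,.0445)[:2]-np.array([.5069,-.1906]); a.append(np.degrees(np.arctan2(d[1],d[0]))); print(np.hypot(*d),a[-1])
print('open mid',np.mean(a))
# bar ends on top z=.089
e1=plane(f,(255+300/4,150+226/4),.089)[:2]; e2=plane(f,(255+277/4,150+349/4),.089)[:2]
d=e1-e2; print('bar',np.hypot(*d),np.degrees(np.arctan2(d[1],d[0])),(e1+e2)/2)
s=arm.get_state(); M=Rm(s['ee_rot']); print(M.round(3)); print('jaw',np.degrees(np.arctan2(M[1,2],M[0,2])),s['eef_pos'],s['q'])
E
```

```text
0.07861794263738345 4.803972710119782
0.07869930127321706 -33.491558049631564
open mid -14.34379266975589
bar 0.06119397590731883 -12.763384219273027 [ 0.5070017  -0.18776673]
[[ 0.    -0.928 -0.372]
 [-0.    -0.372  0.928]
 [-1.    -0.    -0.   ]]
jaw 111.8176735525981 [ 0.25083777 -0.62663568  0.24557581] [-9.01915590e-01  3.58579285e-01  1.19079581e-02 -1.27829647e-05
 -1.22411027e+00 -2.88086155e-01]
```

```bash
python3 -m handwheel '{"gripper":[1,1,1,1,1,1,1,1,1,1,1,1,1,1,1],"travel":[[0.512,0.872,-0.17],[0.512,0.872,-0.17],[0.512,0.872,-0.17],[0.512,0.872,-0.17],[0.512,0.872,-0.17],[0.512,0.872,-0.17],[0.512,0.872,-0.17],[0.512,0.872,-0.17],[0.512,0.872,-0.17],[0.512,0.872,-0.17],[0.512,0.872,-0.17],[0.512,0.872,-0.17],[0.512,0.872,-0.17],[0.512,0.872,-0.17],[0.512,0.872,-0.17]],"spin":[-0.8,-0.8,-0.8,-0.8,-0.8,-0.8,-0.8,-0.8,-0.8,-0.8,-0.8,-0.8,-0.8,-0.8,-0.8]}' 15
python3 - <<'E'
from h import *
s=arm.get_state(); M=Rm(s['ee_rot']);print('jaw',np.degrees(np.arctan2(M[1,2],M[0,2])),s['eef_pos'],s['q'],s['t'])
f=viewer.grab_frame('wrist'); cv2.imwrite('pics/w1.png',f['pixels'])
f=viewer.grab_frame('side'); cv2.imwrite('pics/s1.png',f['pixels'])
E
```

```text
t: 2.15
eef_pos: [0.5065, -0.1915, 0.1608]
ee_rot: [-1.295, 1.57, 0.026]
force: [0.7, -0.9, 0.3]
width: 0.0875
jaw 75.74040445553347 [ 0.50646739 -0.1914618   0.16080832] [ 6.60950626e-04  2.13009791e-01 -4.00602146e-01 -1.18867171e-05
 -9.56807966e-01 -1.82032734e+00] 2.15
```

View pics/w1.png

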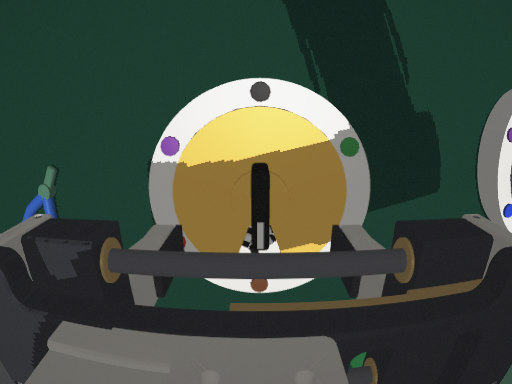

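View pics/s1.png

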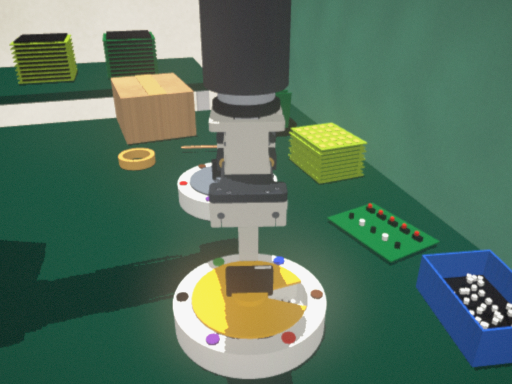

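The wrist view shows the bar vertical at column 260, midway between the fingers. The tool is lined up with it, so I'll descend to z≈0.078, which keeps the fingertips above the hub, and close.

```bash
python3 -m handwheel '{"gripper":[1,1,1,1,-1,-1,-1,-1,-1,-1,-1,-1,-1],"travel":[[0,0,-0.08],[0,0,-0.14],[0,0,-0.164],[0,0,-0.164],[0,0,-0.164],[0,0,-0.164],[0,0,-0.164],[0,0,-0.164],[0,0,-0.164],[0,0,-0.164],[0,0,-0.164],[0,0,-0.164],[0,0,-0.164]],"spin":[0,0,0,0,0,0,0,0,0,0,0,0,0]}' 15
```

```text
t: 3.55
eef_pos: [0.5068, -0.1906, 0.0785]
ee_rot: [1.75, 1.571, 3.073]
force: [-0.6, -0.2, 0.4]
width: 0.0212
```

```bash
python3 -m handwheel '{"gripper":[-1,-1,-1,-1],"travel":[[0,0,0],[0,0,0],[0,0,0],[0,0,0]],"spin":[0,0,0,0]}' 15
```

```text
t: 3.95
eef_pos: [0.5072, -0.1893, 0.0785]
ee_rot: [-0.196, 1.569, 1.127]
force: [0.6, 8.7, 0.9]
width: 0.0139
```

Gripped, width 13.9 mm. The 8.7 N along y says the axis is 1–2 mm towards +y, so I'll ease the tool over during the turn.

```bash
python3 -m handwheel '{"gripper":[-1,-1,-1,-1,-1,-1,-1,-1,-1,-1,-1,-1],"travel":[[0,0.003,0],[0,0.003,0],[0,0.003,0],[0,0.003,0],[0,0.003,0],[0,0.003,0],[0,0.003,0],[0,0.003,0],[0,0.003,0],[0,0.003,0],[0,0.003,0],[0,0.003,0]],"spin":[0,-0.05,-0.15,-0.25,-0.35,-0.45,-0.55,-0.65,-0.7,-0.7,-0.7,-0.7]}' 15
python3 - <<'E'
from h import *
s=arm.get_state(); M=Rm(s['ee_rot']);print('jaw',np.degrees(np.arctan2(M[1,2],M[0,2])),s['eef_pos'],s['q'],s['t'],s['force'],s['moment'])
f=viewer.grab_frame('side'); cv2.imwrite('pics/s2.png',f['pixels'])
E
```

```text
t: 5.15
eef_pos: [0.5077, -0.1885, 0.0785]
ee_rot: [-0.337, 1.569, 0.437]
force: [2.0, 4.5, -2.7]
width: 0.0137
jaw 44.316993693829914 [ 0.50767298 -0.18845454  0.07851687] [ 6.11471326e-03  3.11463673e-01 -4.92258964e-01 -9.83268623e-04
 -7.65591370e-01 -2.37352192e+00] 5.15 [ 2.02241397  4.51096505 -2.67503968] [ 1.69753568 -0.77497898 -0.02192134]
```

View pics/s2.png

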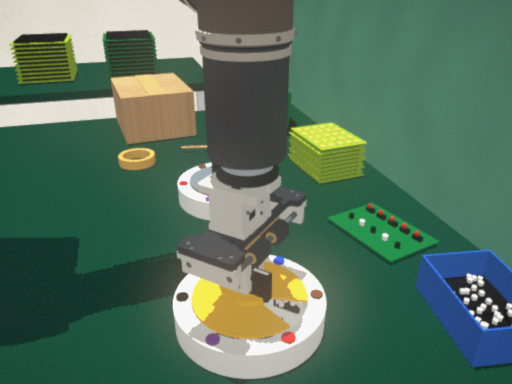

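The dial turned with the grip: the opening now lies between the brown tag (316,294) and the red tag (288,338). It has about 29° left to go.

```bash
python3 -m handwheel '{"gripper":[-1,-1,-1,-1,-1,-1,-1,-1,-1,-1,-1,-1],"travel":[[0,0.002,0],[0,0.002,0],[0,0.002,0],[0,0.002,0],[0,0.002,0],[0,0.002,0],[0,0.002,0],[0,0.002,0],[0,0.002,0],[0,0.002,0],[0,0.002,0],[0,0.002,0]],"spin":[-0.05,-0.15,-0.25,-0.35,-0.45,-0.52,-0.58,-0.62,-0.64,-0.64,-0.64,-0.64]}' 15
python3 - <<'E'
from h import *
s=arm.get_state(); M=Rm(s['ee_rot']);print('jaw',np.degrees(np.arctan2(M[1,2],M[0,2])),s['eef_pos'],s['q'],s['t'],s['force'],s['moment'])
f=viewer.grab_frame('side'); cv2.imwrite('pics/s3.png',f['pixels'])
E
```

```text
t: 6.4
eef_pos: [0.5083, -0.188, 0.0785]
ee_rot: [-0.264, 1.568, 0.007]
force: [4.7, 0.4, -4.3]
width: 0.0135
jaw 15.525507632541487 [ 0.50834704 -0.18797822  0.07851522] [ 7.52910928e-03  3.11511759e-01 -4.92597827e-01  1.04789018e-06
 -7.64168346e-01 -2.87815209e+00] 6.4 [ 4.68925726  0.41018341 -4.34117271] [ 0.13623176 -1.74106599  0.00300434]
```

View pics/s3.png

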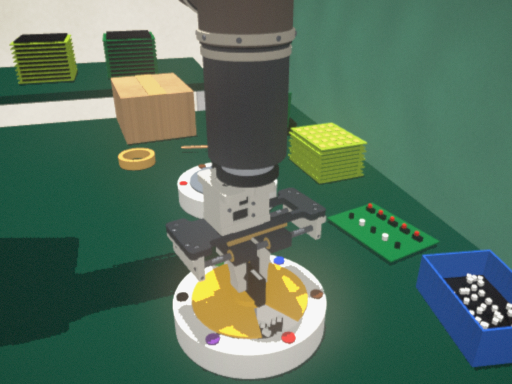

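Now I'll open, rise straight up and back off to check.

```bash
python3 -m handwheel '{"gripper":[0.3,1,1,1,1,1,1,1,1,1,1,1,1,1],"travel":[[0,0,0],[0,0,0],[0,0,0],[0,0,0],[0,0,0],[0,0,0],[0,0,0],[0,0,0.1],[0,0,0.2],[0,0,0.3],[0,0,0.3],[0,0,0.3],[0,0,0.3],[0,0,0.3]],"spin":[0,0,0,0,0,0,0,0,0,0,0,0,0,0]}' 15
python3 - <<'E'
from h import *
for c in ['side','top']:
    f=viewer.grab_frame(c); cv2.imwrite(f'pics/{c}4.png',f['pixels'])
    for l,z in [('yellow_opening',.0445),('red_tag',.04),('grey_opening',.0445)]:
        for d in spotter.tip_of(c,l): print(c,l,d,plane(f,d['at'],z).round(4))
    if c=='side': cv2.imwrite('pics/crop4.png',cv2.resize(f['pixels'][240:370,160:340],None,fx=4,fy=4,interpolation=cv2.INTER_CUBIC))
E
```

```text
t: 7.85
eef_pos: [0.5061, -0.188, 0.2271]
ee_rot: [2.775, 1.568, 3.046]
force: [0.4, -0.1, -1.3]
width: 0.0875
side yellow_opening {'at': [271.1, 318.4], 'conf': 0.85} [ 0.5216 -0.244   0.0445]
side red_tag {'at': [287.4, 340.8], 'conf': 0.72} [ 0.5304 -0.2821  0.04  ]
side red_tag {'at': [250.9, 175.4], 'conf': 0.56} [0.6167 0.1957 0.04  ]
side grey_opening {'at': [250.9, 175.9], 'conf': 0.85} [0.6134 0.1838 0.0445]
side grey_opening {'at': [269.0, 320.2], 'conf': 0.73} [ 0.518  -0.2464  0.0445]
top grey_opening {'at': [144.3, 174.4], 'conf': 0.62} [0.6137 0.1744 0.0445]
```

View pics/crop4.png

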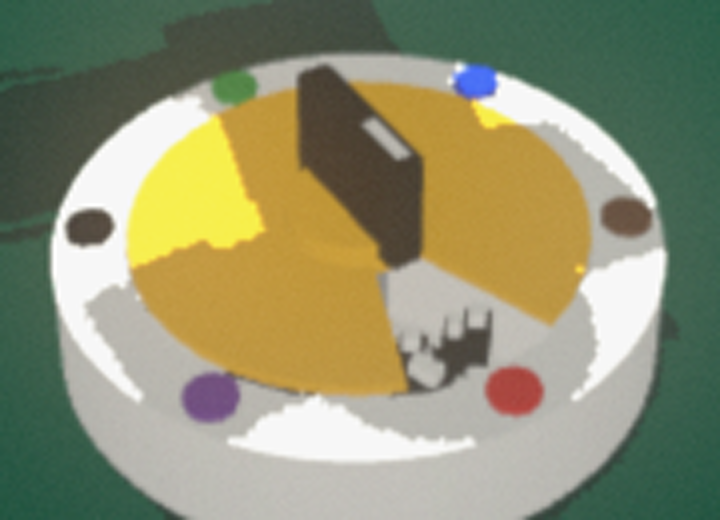

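View pics/top4.png

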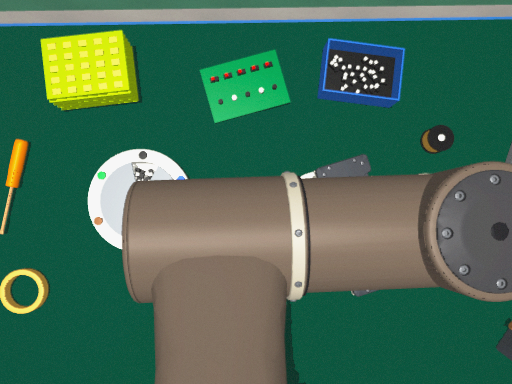

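```bash
python3 - <<'E'
from h import *
f=viewer.grab_frame('side'); c=np.array([.5071,-.1927]);a=[]
for u in [(261.75,337.5),(298,321.25)]:
    d=plane(f,u,.0445)[:2]-c; a.append(np.degrees(np.arctan2(d[1],d[0]))); print(np.hypot(*d),a[-1])
print(np.mean(a),'vs tag -74.6; sideways mm',93*np.sin(np.radians(np.mean(a)+74.6)))
s=arm.get_state();print(s['t'],s['qd'].round(3))
E
```

```text
0.08012081838212462 -94.7305247930651
0.08017862343338518 -55.08833947335419
-74.90943213320965 vs tag -74.6; sideways mm -0.5022542453309413
8.3 [ 0.001 -0.001 -0.001 -0.001  0.001  0.002]
```

The opening's edges are at -94.7° and -55.1°, so its middle is at -74.9° against -74.6° for the tag. The gripper is open and clear above, so I'll hand in.

```bash
python3 -c "
from station import arm
print(arm.job_done())"
```

```text
the job is handed in; nothing more can be done
None
```

I gripped the yellow dial's bar and turned it about 60° clockwise, seen from above. I then opened the gripper, lifted it clear to a TCP height of 0.227 m and handed the job in after about 8.3 s of the 32 s.

- **Alignment:** in the last side picture the middle of the opening is at -74.9°, with the red tag at -74.6°. That is about 0.5 mm off sideways, with 19 mm allowed.
- **Release:** the gripper was fully open, and the force reading was only about 1 N, which is noise level.
- **Grey dial:** I didn't touch it. The networks put its opening within 7 mm of where they first had it, which is within their noise.
- **Checks that disagreed or failed:**
  - In the last top picture the arm hid the yellow dial, so the final angle rests on the side camera alone.
  - The two cameras put the dial's axis about 2 mm apart. The grip force suggested it lay 1–3 mm further towards +y, so I eased the tool over by 2–3 mm during the turn.
  - In the last side picture the networks also named the yellow opening as a grey one and placed a second red tag near the grey dial. I didn't use either.

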